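# Fit the printed dial knob to the printer's control box and hold it pressed

### The arm

A 7-joint arm with a two-finger parallel gripper is mounted at the origin on the work surface. World frame = base frame: x ahead of the robot, y to its left, z up, the work surface at z = 0. Lengths are in mm, angles in rad, forces in N, time in s.
With the tool pointing down it reaches from about 400 to 875 mm from the base axis. Payload 6.5 kg.
Tool frame: the origin (TCP) lies at the very end of the fingers, on their centre line; the grasp point (between the pads) lies 19 mm behind it (arm.hold_point_z is the distance from the TCP to the grasp point, in mm); z points along the fingers, y is the line along which they close (so a half turn about z gives the same grasp; the last joint's range is limited). The gripper opens to 88 mm and grips with 3 to 60 N. Pads are 18 mm wide; open, the fingers measure 123 mm over their backs; the gripper's body (75 mm by 187 mm) begins 45 mm behind the grasp point.
Start: joints at [-1.189, 0.536, -0.004, 1.538, 0.003, 1.067, -0.071], TCP at [281.433, 585.906, 238.716] pointing down, gripper open.
Joint ranges: [-2.7, 2.7], [-0.37, 2.16], [-1.27, 1.26], [0.24, 2.4], [-1.31, 4.45], [0.19, 1.91], [-2.76, 2.76]. Speed limits (rad/s): [2.39, 2.39, 3.14, 3.14, 3.14, 3.14, 3.14].

### API

Orientations are given as a unit quaternion [x, y, z, w].
In Python, from rig import arm, snapshot gives the robot as it stands.
- The arm moves only by the tool move_arm, never from a script. Its argument "steps" is one flat list of numbers, 7 for each row, row after row: the turn, a rotation vector about the tool's x, y, z in degrees, then the shift along the tool's x, y, z in mm, then the closure, from 0 (fully open) to 1 (shut). A call has exactly 5 rows; each row shifts and turns the commanded pose from where the row before left it, along the tool's axes as they then stand; what a row does not reach is not made up. A row lasts 1/12 s, in which the tool goes at most 41.7 mm and 7.16 degrees, less where a joint would pass 70% of its speed; a pose out of reach is approached as far as the arm can. A call is refused whole if a number of a shift passes 41.7 or a number of a turn 7.16, either way. A call with a gripper value outside its range is refused whole. The fingers move at their own pace and stop on an object; "squeeze" is the grip in N (left out, the last holds). Time passes only in rows, so rows that do not move let the fingers close, or fill a call up. It gives the time, the measured TCP pose, the force, the opening and the grip force at its end, in the units of the state.
- arm.get_obs(): the state, without advancing time (a new reading comes with each control period).
- snapshot(name): name is "scene" or "top" or "wrist"; returns a dict with "pixels" (420x560x3 uint8, red, green, blue), "z_map" (420x560 float32, mm along the optical axis (not along the pixel's ray), 0 where there is no reading), "fx", "fy", "cx", "cy" (pixels), "cam_to_world" (4x4, takes a point from camera to world coordinates); the wrist camera has in their place "tool_from_camera" (4x4, takes a point from camera to tool coordinates, whose origin is the TCP and whose axes are the flange's). Camera axes: x right, y down, z forward; pixel columns grow to the right and rows downward; lengths in mm; the calibration is good to about 2 mm. A picture is of the moment at which its call begins: read the wrist's pose just before it.
- arm.job_done(): hands the job in; it is judged then, once.
The state is a dict: "time": time; "joint_positions": joint angles; "joint_vel": joint speeds; "tau": joint torques, N m; "position": TCP position; "eef_rot": TCP orientation; "wrist_force": force on the tool from outside, world axes, zero at the start; "moment": the same for the moment, N m; "opening": finger opening in mm; "gripper_force": force on a finger pad.
Only numpy, scipy, OpenCV 4.12 (cv2) and the standard library are available. Lean on these libraries where they do the work, as an engineer would, in place of code of your own. Each camera call takes 0.05 s, during which the arm holds its last target. There are 200 camera calls.

### The job

Assemble the dial of the printer's control box from the loose white printed parts: thread the wide spacer ring, then the small bezel ring, over the D-shaft and down the post until each lies fully home (spacer flat on the box, bezel flat on the spacer), then turn the knob so that the flat in its bore matches the flat of the shaft and push it fully home onto the shaft. Finally press the knob so that the dial goes all the way in, and finish like that: the program ends with the gripper still on the knob, holding the dial pressed in. Do not knock over the vase or the glue stick.

Things in the scene. Friction and masses are not known exactly. Their poses are not given: they have to be found in the camera images.
- box: Printer control box, black plastic, 160 x 150 x 45 mm (x, y, z), fixed, panel up. Origin: centre of its underside, on the table. From the middle of its top rise a fixed round dark steel post (diameter 22 mm, 26 mm tall, top edge bevelled 3 mm) and, out of the post's centre, a steel D-shaft whose tip is 48 mm above the box's top.
- post_foot (a point): The post's axis at the level of the box's top, 45 mm above the table; axes as the box. The spacer is home when its underside centre is here, the bezel when its underside centre is 14 mm above.
- shaft_tip (a point): Centre of the D-shaft's end, 22 mm above the post's top. Shaft: diameter 16 mm, one flat 3.5 mm from its axis, 2 mm bevel at the tip. x points out square through the flat, z up. The shaft turns about z against friction (0.03 N m) and presses down on a spring. Knob home: its underside 16 mm below this point, its x along this x. Pressed fully in, the knob clears the post by 1 mm, the rings by 3 mm.
- dial_press (a joint): How far the shaft is pressed in, m: 0 at rest, 0.005 fully in (end stop). Sprung: about 3 N to start, 10 N fully in; comes back when let go.
- spacer: The wide ring, white printed plastic: outer diameter 50 mm, hole 26 mm, 14 mm high, 30 g, lying flat on the table, loose. Origin: centre of its underside.
- bezel: The small ring, white printed plastic: outer diameter 38 mm, hole 26 mm, 10 mm high, 15 g, lying flat on the table, loose. Origin: centre of its underside.
- knob: White printed knob, 45 g, loose, standing bore down, 42 mm high. Skirt: diameter 44, height 20 mm. On it an upright grip bar 14 mm wide (y), 22 mm high, from x = -20 (square end) to +28 mm (pointed end, 6 mm past the skirt). Origin: centre of the underside, z up. Blind D-bore from below: 16 mm deep, diameter 18 mm, its flat 4.5 mm from the axis on the +x side, under the pointed end.
- vase: Bystander: small white printed vase, up to 80 mm across, 140 mm tall, standing. Origin: centre of its underside, z up.
- glue_stick: Bystander: white glue stick, 30 mm across, 100 mm tall, standing. Origin: centre of its underside, z up.
Not all that is in view belongs to the job. What is shaped like the spacer but orange or pink is not meant.

How it is judged:
By the outcome, as a careful person would: the job done as asked, in the order asked, and still so for the second after the job is handed in, while the arm keeps its last pose, push and grip.
It also fails if it takes over 64 s, if anything falls off the work surface, if the arm or the gripper's body presses on something with over 40 N, if the wrist force passes 120 N, or if a joint passes its speed limit or range.

## Working session

There is one attempt and no reset: what is moved stays moved. The work goes in short steps, Python scripts to look and compute and a tool call to move; the robot and the scene stay as the last step left them, time stands still between calls to the robot, and variables do not carry over. Pictures are saved under pics/ and viewed, at most 10 in all, crops included, and the job is handed in when it is done.

Besides the shell and the picture viewer there is one more tool, called as name(argument=value, ...) on one line, values as JSON. move_arm: Moves the arm, as the interface text tells. Its arguments: {"type":"object","properties":{"steps":{"type":"array"},"squeeze":{"type":"number"}},"required":["steps"]}

```bash
mkdir -p pics; ls; python3 - <<'E'
from rig import arm, snapshot
import cv2,pickle,numpy as np
o=arm.get_obs();print(o)
for n in ["scene","top"]:
    s=snapshot(n);pickle.dump(s,open(f"{n}.pkl","wb"))
    cv2.imwrite(f"pics/{n}0.png",s["pixels"][:,:,::-1])
    print(n,s["fx"],s["cx"],s["cy"],np.round(s["cam_to_world"],3))
E
```

```text
pics
{'time': 0.0, 'joint_positions': array([-1.18917731,  0.537144  , -0.00444333,  1.53888169,  0.00260092,
        1.0672599 , -0.07121914]), 'joint_vel': array([ 0.00139448,  0.0003656 , -0.00123172, -0.00055741,  0.00107806,
       -0.00044741, -0.00026111]), 'tau': array([ 3.56360051e-04, -5.70986116e+01,  9.91269574e-01, -2.51606905e+01,
       -5.61730214e-02,  1.78628677e-02,  1.64504263e-04]), 'position': array([281.19918862, 585.35007008, 237.85004138]), 'eef_rot': array([ 2.22015206e-01,  9.75042838e-01, -8.33950421e-04, -1.27096653e-04]), 'wrist_force': array([ 0.24372345, -0.03684056, -0.20046816]), 'moment': array([-0.00598804, -0.08564316, -0.01886884]), 'gripper_force': 0.0, 'opening': 88.21585102785974}
scene 417.8346973267583 288.10897478657523 206.79955507392842 [[ 3.340000e-01  6.900000e-01 -6.420000e-01  1.121379e+03]
 [ 9.430000e-01 -2.430000e-01  2.290000e-01 -2.888500e+02]
 [ 2.000000e-03 -6.820000e-01 -7.310000e-01  7.754070e+02]
 [ 0.000000e+00  0.000000e+00  0.000000e+00  1.000000e+00]]
top 528.061425902814 286.69988073044357 217.24896892387346 [[-8.90000e-02 -9.76000e-01  1.98000e-01  2.98873e+02]
 [-9.96000e-01  8.70000e-02 -1.70000e-02 -7.91320e+01]
 [-1.00000e-03 -1.99000e-01 -9.80000e-01  1.10976e+03]
 [ 0.00000e+00  0.00000e+00  0.00000e+00  1.00000e+00]]
```

View pics/scene0.png

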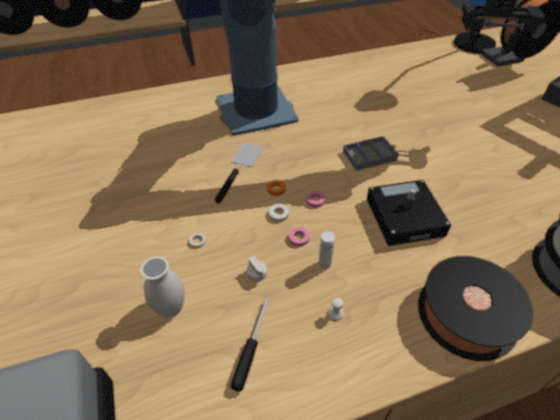

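View pics/top0.png

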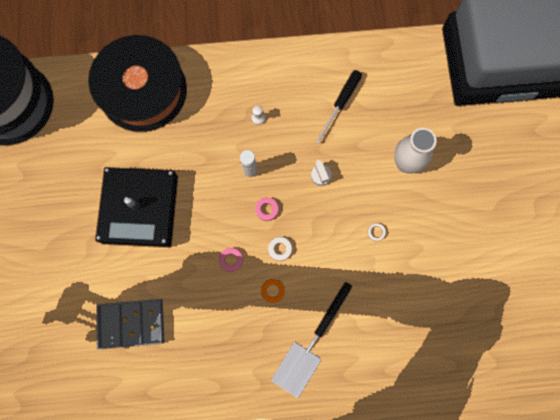

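The pictures show the box and post (top 132,202), the spacer (280,248), the bezel (377,232), the knob (320,172), the glue stick (248,162) and the vase (413,152). The pink, maroon and orange rings are decoys.

```bash
cat > h.py <<'E'
import numpy as np,cv2,pickle
from rig import arm,snapshot
from scipy.spatial.transform import Rotation as R
def cloud(s,T=None):
    z=s["z_map"];v,u=np.indices(z.shape)
    P=np.stack([(u-s["cx"])*z/s["fx"],(v-s["cy"])*z/s["fy"],z,np.ones_like(z)],-1)
    if T is None:T=s["cam_to_world"]
    return (P@np.asarray(T).T)[...,:3]
def wrist():
    o=arm.get_obs();s=snapshot("wrist")
    T=np.eye(4);T[:3,:3]=R.from_quat(o["eef_rot"]).as_matrix();T[:3,3]=o["position"]
    return s,T@s["tool_from_camera"],o
def proj(s,T,p):
    q=np.linalg.inv(T)@np.append(p,1);return s["fx"]*q[0]/q[2]+s["cx"],s["fy"]*q[1]/q[2]+s["cy"]
E
python3 - <<'E'
from h import *
s=pickle.load(open("top.pkl","rb"));C=cloud(s);px=s["pixels"].astype(int)
def reg(n,u,v,r,zlo,zhi,white=True):
    c=C[v-r:v+r,u-r:u+r];m=(c[...,2]>zlo)&(c[...,2]<zhi)
    p=c[m];b=cv2.minAreaRect(p[:,:2].astype(np.float32));
    print(n,len(p),"mean",p.mean(0).round(1),"minrect",np.round(b[0],1),np.round(b[1],1),round(b[2],1),"zmax",p[:,2].max().round(1))
    e=cv2.minEnclosingCircle(p[:,:2].astype(np.float32));print("   circ",np.round(e[0],1),round(e[1],1))
reg("spacer",280,248,20,9,30);reg("bezel",377,232,16,6,30)
reg("knobskirt",320,174,20,15,25);reg("knobtop",320,174,22,35,60)
reg("glue",248,162,20,85,120);reg("vase",418,150,40,100,170);reg("vase",413,152,40,20,170)
reg("box",137,205,55,38,52);reg("post",132,202,20,62,76);reg("shaft",132,202,20,80,100)
w=wrist();
print(np.round(w[0]["tool_from_camera"],3),w[0]["fx"])
E
```

```text
spacer 314 mean [455.5 -76.5  13.3] minrect [455.7 -76.5] [48.4 47.7] 39.4 zmax 20.1
   circ [455.9 -76.4] 25.1
bezel 122 mean [ 472.5 -283.9    9.4] minrect [ 475.  -285.9] [35.9 41.6] 36.3 zmax 14.9
   circ [ 471.9 -289.2] 24.1
knobskirt 174 mean [ 604.6 -176.9   19.2] minrect [ 605.5 -178.8] [39. 43.] 14.4 zmax 24.7
   circ [ 606.8 -178.4] 21.9
knobtop 142 mean [ 607.9 -178.1   41.2] minrect [ 609.5 -178.1] [46.6 15. ] 15.7 zmax 46.1
   circ [ 609.5 -178.5] 23.5
glue 191 mean [631.  -27.4  97.2] minrect [632.6 -27.6] [27.7 29.6] 86.6 zmax 103.0
   circ [633.  -27.2] 15.5
vase 704 mean [ 620.2 -368.   130.2] minrect [ 623.2 -369.6] [50.1 52.1] 83.2 zmax 144.6
   circ [ 622.5 -370.3] 26.7
vase 1399 mean [ 613.7 -362.   103.2] minrect [ 619.  -365.7] [74.8 64.4] 37.9 zmax 144.6
   circ [ 622.3 -369.7] 38.0
box 5304 mean [565.9 213.5  44.4] minrect [568.1 214.7] [151.4 161.4] 82.3 zmax 51.7
   circ [567.3 214.9] 107.0
post 53 mean [566.2 210.8  69.5] minrect [567.4 212.9] [18.9 20.8] 63.0 zmax 74.8
   circ [567.7 214.1] 10.7
shaft 52 mean [565.7 214.   90. ] minrect [566.3 215.4] [16.8 11.2] 64.5 zmax 95.8
   circ [568.  214.7] 9.1
[[ 0.00000e+00 -9.62000e-01 -2.72000e-01  6.95120e+01]
 [ 1.00000e+00  0.00000e+00  0.00000e+00  5.30000e-02]
 [-0.00000e+00 -2.72000e-01  9.62000e-01 -1.46016e+02]
 [ 0.00000e+00  0.00000e+00  0.00000e+00  1.00000e+00]] 364.1628483768309
```

move_arm(steps=[0, 0, 6.43, 0, 0, 0, 0, 0, 0, 6.43, 0, 0, 0, 0, 0, 0, 6.43, 0, 0, 0, 0, 0, 0, 6.43, 0, 0, 0, 0, 0, 0, 6.43, 0, 0, 0, 0], squeeze=20)

```text
time: 0.57
position: [281.3, 585.7, 238.4]
eef_rot: [0.486, 0.874, -0.0, 0.0]
wrist_force: [0.1, 0.3, -0.3]
opening: 88.0
gripper_force: 0.0
```

move_arm(steps=[0, 0, 6.43, 0, 0, 0, 0, 0, 0, 6.43, 0, 0, 0, 0, 0, 0, 6.43, 0, 0, 0, 0, 0, 0, 6.43, 0, 0, 0, 0, 0, 0, 6.43, 0, 0, 0, 0])

```text
time: 0.98
position: [281.2, 585.7, 238.4]
eef_rot: [0.709, 0.705, -0.0, 0.0]
wrist_force: [1.5, -0.2, 0.8]
opening: 88.3
gripper_force: 0.0
```

move_arm(steps=[0, 0, 0, -36.8, 9.7, 0, 0, 0, 0, 0, -36.8, 9.7, 0, 0, 0, 0, 0, -36.8, 9.7, 0, 0, 0, 0, 0, -36.8, 9.7, 0, 0, 0, 0, 0, -36.8, 9.7, 0, 0])

```text
time: 1.4
position: [330.1, 400.0, 238.5]
eef_rot: [0.707, 0.707, -0.0, 0.0]
wrist_force: [0.9, -0.6, 0.4]
opening: 88.1
gripper_force: 0.0
```

move_arm(steps=[0, 0, 0, -36.8, 9.7, 0, 0, 0, 0, 0, -36.8, 9.7, 0, 0, 0, 0, 0, -36.8, 9.7, 0, 0, 0, 0, 0, -36.8, 9.7, 0, 0, 0, 0, 0, -36.8, 9.7, 0, 0])

```text
time: 1.82
position: [378.7, 216.1, 238.7]
eef_rot: [0.707, 0.707, 0.0, -0.0]
wrist_force: [1.5, 0.7, 0.6]
opening: 88.2
gripper_force: 0.0
```

move_arm(steps=[0, 0, 0, -36.8, 9.7, 0, 0, 0, 0, 0, -36.8, 9.7, 0, 0, 0, 0, 0, -36.8, 9.7, 0, 0, 0, 0, 0, -36.8, 9.7, 0, 0, 0, 0, 0, -36.8, 9.7, 0, 0])

```text
time: 2.23
position: [427.3, 32.2, 238.9]
eef_rot: [0.707, 0.707, 0.0, -0.0]
wrist_force: [0.5, -0.6, -0.5]
opening: 88.2
gripper_force: 0.0
```

move_arm(steps=[0, 0, 0, -36.8, 9.7, 30, 0, 0, 0, 0, -36.8, 9.7, 30, 0, 0, 0, 0, -36.8, 9.7, 30, 0, 0, 0, 0, 0, 0, 30, 0, 0, 0, 0, 0, 0, 0, 0])

```text
time: 2.65
position: [449.3, -62.5, 127.4]
eef_rot: [0.708, 0.706, -0.003, -0.002]
wrist_force: [-1.4, 1.4, 0.1]
opening: 88.0
gripper_force: 0.0
```

```bash
cat > look.py <<'E'
from h import *
import sys
def fit(C,z0,z1,cx,cy,r):
    m=(C[...,2]>z0)&(C[...,2]<z1)&(np.hypot(C[...,0]-cx,C[...,1]-cy)<r)
    p=C[m];b=cv2.minAreaRect(p[:,:2].astype(np.float32));e=cv2.minEnclosingCircle(p[:,:2].astype(np.float32))
    h,_=np.histogram(p[:,2],20)
    print(len(p),"mean",p.mean(0).round(1),"rect",np.round(b[0],1),np.round(b[1],1),round(b[2],1),"circ",np.round(e[0],1),round(e[1],1),"z",np.percentile(p[:,2],[5,50,95]).round(1))
E
python3 - <<'E'
from look import *
s,T,o=wrist();print(o["position"],o["eef_rot"],o["joint_positions"].round(2))
C=cloud(s,T);fit(C,9,20,456,-76.5,32)
cv2.imwrite("pics/w1.png",s["pixels"][:,:,::-1])
E
```

```text
[449.25177101 -62.51394016 127.44907404] [ 0.70809221  0.70610889 -0.00324682 -0.00226082] [-0.38  0.43  0.51  2.15 -0.34  0.65  0.36]
2444 mean [457.4 -75.8  13.7] rect [457.5 -76.7] [49.  49.1] 0.2 circ [457.6 -76.7] 24.9 z [12.1 13.8 15. ]
```

move_arm(steps=[0, 0, 0, -7.2, 4.2, 0, 0.25, 0, 0, 0, -7, 4, 0, 0.25, 0, 0, 0, 0, 0, 30, 0.25, 0, 0, 0, 0, 0, 20, 0.25, 0, 0, 0, 0, 0, 0, 0.25])

```text
time: 3.12
position: [460.3, -74.5, 80.4]
eef_rot: [0.706, 0.708, -0.0, -0.001]
wrist_force: [-0.5, 0.6, -0.3]
opening: 66.2
gripper_force: 0.0
```

```bash
python3 - <<'E'
from look import *
s,T,o=wrist();print(o["position"],o["eef_rot"],o["opening"])
C=cloud(s,T);fit(C,9,20,456,-76.5,32)
E
```

```text
[460.34253738 -74.50873865  80.44822894] [ 7.06315759e-01  7.07896432e-01 -3.88853047e-04 -7.33698010e-04] 66.16610464394165
3603 mean [457.5 -75.7  13.7] rect [457.4 -76.6] [49.1 49. ] 6.8 circ [457.4 -76.7] 25.0 z [11.9 13.8 14.9]
```

move_arm(steps=[0, 0, 0, -2, -2.8, 25, 0.25, 0, 0, 0, 0, 0, 30, 0.25, 0, 0, 0, 0, 0, 15, 0.25, 0, 0, 0, 0, 0, 7, 0.25, 0, 0, 0, 0, 0, 0, 0.25])

```text
time: 3.58
position: [458.6, -77.1, 4.9]
eef_rot: [0.707, 0.708, 0.0, 0.0]
wrist_force: [0.8, -0.3, 0.7]
opening: 65.7
gripper_force: 0.0
```

move_arm(steps=[0, 0, 0, 0, 0, 0, 0.6, 0, 0, 0, 0, 0, 0, 0.6, 0, 0, 0, 0, 0, 0, 0.6, 0, 0, 0, 0, 0, 0, 0.6, 0, 0, 0, 0, 0, 0, 0.6])

```text
time: 4.0
position: [459.0, -77.1, 5.7]
eef_rot: [0.707, 0.707, 0.001, 0.001]
wrist_force: [0.1, 1.1, 8.5]
opening: 48.9
gripper_force: 20.0
```

move_arm(steps=[0, 0, 0, 0, 0, -20, 0.6, 0, 0, 0, 0, 0, -36, 0.6, 0, 0, 0, 0, 0, -36, 0.6, 0, 0, 0, 0, 0, -36, 0.6, 0, 0, 0, 0, 0, 0, 0.6])

```text
time: 4.42
position: [461.5, -77.7, 138.1]
eef_rot: [0.707, 0.707, 0.004, 0.003]
wrist_force: [2.5, -0.1, 0.6]
opening: 49.0
gripper_force: 20.0
```

move_arm(steps=[0, 0, 0, 30, 11, 0, 0.6, 0, 0, 0, 30, 11, 0, 0.6, 0, 0, 0, 30, 11, 0, 0.6, 0, 0, 0, 30, 11, 0, 0.6, 0, 0, 0, 30, 11, 0, 0.6])

```text
time: 4.83
position: [513.0, 74.7, 132.9]
eef_rot: [0.707, 0.707, 0.0, 0.0]
wrist_force: [-0.2, -0.4, -0.5]
opening: 49.1
gripper_force: 20.0
```

move_arm(steps=[0, 0, 0, 30, 11, 0, 0.6, 0, 0, 0, 30, 11, 0, 0.6, 0, 0, 0, 20, 11, 0, 0.6, 0, 0, 0, 10, 11, 0, 0.6, 0, 0, 0, 0, 0, 0, 0.6])

```text
time: 5.25
position: [558.2, 166.7, 132.7]
eef_rot: [0.705, 0.709, 0.001, 0.0]
wrist_force: [-0.8, -0.5, 0.0]
opening: 49.3
gripper_force: 20.0
```

```bash
python3 - <<'E'
from look import *
s,T,o=wrist();print(o["position"],o["eef_rot"],o["opening"],o["wrist_force"])
C=cloud(s,T);p=o["position"]
pickle.dump((s,T,o),open("w2.pkl","wb"))
fit(C,p[2]+3,p[2]+16,p[0],p[1],35)
fit(C,62,76,567.5,214,14);fit(C,80,100,567.5,214,14);
cv2.imwrite("pics/w2.png",s["pixels"][:,:,::-1])
E
```

```text
[558.17223851 166.74411744 132.69414144] [7.05235080e-01 7.08972231e-01 1.34521923e-03 2.19754074e-04] 49.29204601930401 [-0.79625621 -0.51625253  0.01479446]
7865 mean [558.2 171.5 140.8] rect [558.2 170.8] [66.7 41.9] 0.7 circ [558.1 177.1] 33.4 z [137.6 140.7 144.4]
494 mean [569.9 216.5  69.7] rect [569.8 214.5] [21.1 21.1] 36.3 circ [569.8 214.5] 10.9 z [67.5 69.7 71.9]
631 mean [568.2 215.7  92. ] rect [567.8 215.4] [15.9 11.4] 64.5 circ [569.7 214.5] 8.0 z [87.8 92.5 93.7]
```

View pics/w2.png

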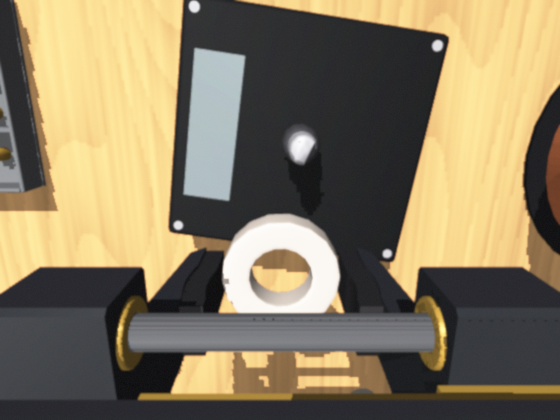

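The ring is held (centre ~280,275) and the post and shaft (300,145) lie ahead.

```bash
python3 - <<'E'
from look import *
s,T,o=pickle.load(open("w2.pkl","rb"));C=cloud(s,s["tool_from_camera"]);px=s["pixels"].astype(int)
v,u=np.indices(C.shape[:2])
m=(px.min(-1)>130)&(abs(u-280)<62)&(v>208)&(v<316)&(abs(C[...,2])<30)
p=C[m];print(len(p),np.percentile(p,[1,5,50,95,99],axis=0).round(1))
top=p[p[:,2]<np.percentile(p[:,2],50)+2]
print("x max/ymin/ymax",p[:,0].max(),p[:,1].min(),p[:,1].max())
E
```

```text
7575 [[-15.9 -22.8  -9.4]
 [-14.2 -20.3  -9. ]
 [  5.7   0.4  -7.9]
 [ 23.2  20.5   0.3]
 [ 24.5  23.3   3.1]]
x max/ymin/ymax 25.03741678649073 -24.04081123282606 24.99554758025456
```

move_arm(steps=[0, 0, 0, 20, 6, 0, 0.6, 0, 0, 0, 18, 3.8, 0, 0.6, 0, 0, 0, 9.8, 1.6, 0, 0.6, 0, 0, 0, 0, 0, 0, 0.6, 0, 0, 0, 0, 0, 0, 0.6])

```text
time: 5.72
position: [567.5, 209.7, 132.3]
eef_rot: [0.707, 0.707, -0.0, 0.0]
wrist_force: [-1.1, 0.1, -0.5]
opening: 49.3
gripper_force: 20.0
```

move_arm(steps=[0, 0, 0, 4.8, 2.3, 0, 0.6, 0, 0, 0, 0, 0, 0, 0.6, 0, 0, 0, 0, 0, 12, 0.6, 0, 0, 0, 0, 0, 12, 0.6, 0, 0, 0, 0, 0, 0, 0.6])

```text
time: 6.13
position: [568.3, 214.6, 105.2]
eef_rot: [0.707, 0.707, -0.002, -0.001]
wrist_force: [-1.2, -0.1, -0.1]
opening: 48.6
gripper_force: 20.0
```

```bash
python3 - <<'E'
from look import *
s,T,o=wrist();print(o["position"],o["eef_rot"],o["opening"],o["wrist_force"])
C=cloud(s,T);p=o["position"]
cv2.imwrite("pics/w3.png",s["pixels"][:,:,::-1])
E
```

```text
[568.30951059 214.60433226 105.2441632 ] [ 0.70695231  0.70725718 -0.00224382 -0.00082063] 48.63950330226028 [-1.15002555 -0.10947674 -0.10603844]
```

View pics/w3.png

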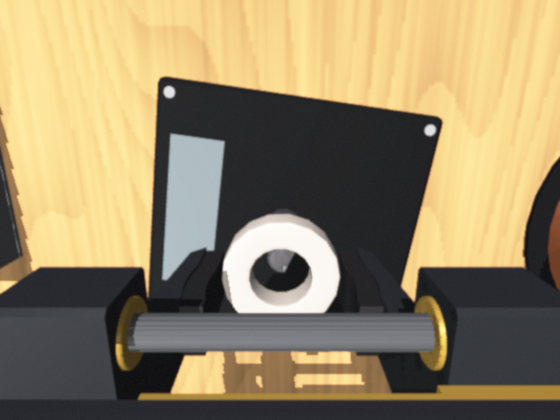

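The shaft shows through the ring's hole at (278,262), so the ring is lined up.

move_arm(steps=[0, 0, 0, 0, 1.2, 8, 0.6, 0, 0, 0, 0, 0, 8, 0.6, 0, 0, 0, 0, 0, 6, 0.6, 0, 0, 0, 0, 0, 0, 0.6, 0, 0, 0, 0, 0, 0, 0.6])

```text
time: 6.6
position: [571.3, 215.5, 85.8]
eef_rot: [0.707, 0.707, -0.0, -0.0]
wrist_force: [-0.1, -0.7, -0.8]
opening: 49.3
gripper_force: 20.0
```

move_arm(steps=[0, 0, 0, 0, 0, 4, 0.6, 0, 0, 0, 0, 0, 4, 0.6, 0, 0, 0, 0, 0, 4, 0.6, 0, 0, 0, 0, 0, 4, 0.6, 0, 0, 0, 0, 0, 0, 0.6])

```text
time: 7.02
position: [570.9, 215.5, 69.4]
eef_rot: [0.707, 0.707, -0.001, -0.0]
wrist_force: [0.4, -0.8, -0.5]
opening: 48.9
gripper_force: 20.0
```

move_arm(steps=[0, 0, 0, -0.8, -0.9, 4, 0.6, 0, 0, 0, 0, 0, 5, 0.6, 0, 0, 0, 0, 0, 5, 0.6, 0, 0, 0, 0, 0, 4, 0.6, 0, 0, 0, 0, 0, 0, 0.6])

```text
time: 7.43
position: [570.0, 214.6, 51.2]
eef_rot: [0.707, 0.707, -0.001, -0.0]
wrist_force: [-0.2, -0.0, -0.1]
opening: 49.3
gripper_force: 20.0
```

Next I open the gripper (leaving it partly closed), rise and check.

move_arm(steps=[0, 0, 0, 0, 0, 1.5, 0.6, 0, 0, 0, 0, 0, 0, 0.2, 0, 0, 0, 0, 0, 0, 0.2, 0, 0, 0, 0, 0, 0, 0.2, 0, 0, 0, 0, 0, -10, 0.2])

```text
time: 7.85
position: [569.5, 214.5, 59.8]
eef_rot: [0.707, 0.707, -0.001, -0.001]
wrist_force: [0.2, -0.9, -0.9]
opening: 70.7
gripper_force: 0.0
```

move_arm(steps=[0, 0, 0, 0, 0, -25, 0.2, 0, 0, 0, 0, 0, -35, 0.2, 0, 0, 0, -10, 0, -35, 0.2, 0, 0, 0, -20, 0, 0, 0.2, 0, 0, 0, -20, 0, 0, 0.2])

```text
time: 8.27
position: [572.4, 165.5, 159.1]
eef_rot: [0.706, 0.708, 0.003, 0.001]
wrist_force: [-0.6, -0.1, -0.3]
opening: 70.4
gripper_force: 0.0
```

```bash
python3 - <<'E'
from look import *
s,T,o=wrist();print(o["position"],o["eef_rot"],o["opening"],o["wrist_force"])
C=cloud(s,T)
fit(C,53,63,569.8,214.5,32);fit(C,80,100,569.8,214.5,14);fit(C,65,76,569.8,214.5,14);
E
```

```text
[572.3946662  165.49296207 159.13986652] [0.70617609 0.70803059 0.0026632  0.00096161] 70.39560841184283 [-0.58322934 -0.0633585  -0.33088008]
3197 mean [570.6 215.3  58.8] rect [570.6 214.6] [49.3 49.1] 8.1 circ [570.6 214.5] 25.0 z [57.4 58.8 60. ]
475 mean [568.5 215.6  92.1] rect [567.9 215.5] [15.8 11.3] 64.7 circ [569.8 214.5] 8.0 z [89.8 92.5 93.9]
410 mean [571.7 216.   69.9] rect [569.8 214.9] [20.6 21.4] 76.5 circ [569.6 214.6] 11.0 z [67.8 69.9 71.9]
```

move_arm(steps=[0, 0, 0, -37.6, -8, 0, 0.2, 0, 0, 0, -37.6, -8, 0, 0.3, 0, 0, 0, -37.6, -8, 0, 0.3, 0, 0, 0, -37.6, -8, 0, 0.3, 0, 0, 0, -37.6, -8, 0, 0.3])

```text
time: 8.73
position: [530.3, -24.7, 156.5]
eef_rot: [0.707, 0.707, 0.0, 0.0]
wrist_force: [0.5, -0.8, 0.1]
opening: 61.9
gripper_force: 0.0
```

move_arm(steps=[0, 0, 0, -37.6, -8, 0, 0.3, 0, 0, 0, -37.6, -8, 0, 0.3, 0, 0, 0, -37.6, -8, 0, 0.3, 0, 0, 0, -37.6, -8, 0, 0.3, 0, 0, 0, -37.6, -8, 0, 0.3])

```text
time: 9.15
position: [490.5, -212.9, 156.5]
eef_rot: [0.707, 0.707, 0.0, 0.0]
wrist_force: [0.4, -0.5, 0.4]
opening: 61.7
gripper_force: 0.0
```

move_arm(steps=[0, 0, 0, -37.6, -8, 0, 0.3, 0, 0, 0, -30, -8, 0, 0.3, 0, 0, 0, 0, 0, 25, 0.3, 0, 0, 0, 0, 0, 25, 0.3, 0, 0, 0, 0, 0, 0, 0.3])

```text
time: 9.57
position: [472.6, -277.9, 102.9]
eef_rot: [0.707, 0.707, -0.001, -0.003]
wrist_force: [-0.4, 0.7, 0.6]
opening: 61.7
gripper_force: 0.0
```

```bash
python3 - <<'E'
from look import *
s,T,o=wrist();print(o["position"],o["eef_rot"],o["opening"],o["wrist_force"],o["joint_positions"].round(2))
C=cloud(s,T)
fit(C,6,15,474,-286,30)
E
```

```text
[ 472.63756926 -277.9181022   102.92761037] [ 0.7072638   0.70694381 -0.00088665 -0.00275184] 61.70539339620873 [-0.42599145  0.7074008   0.62750019] [ 0.08  0.61  0.49  1.92 -0.42  0.72  0.82]
1230 mean [ 475.4 -283.6    9.6] rect [ 475.4 -284. ] [36.9 36.9] 71.6 circ [ 475.4 -284.1] 18.9 z [ 7.7  9.7 10.8]
```

move_arm(steps=[0, 0, 0, -6.2, 2.8, 10, 0.3, 0, 0, 0, 0, 0, 30, 0.3, 0, 0, 0, 0, 0, 30, 0.3, 0, 0, 0, 0, 0, 20, 0.3, 0, 0, 0, 0, 0, 0, 0.3])

```text
time: 10.03
position: [476.9, -284.0, 13.4]
eef_rot: [0.706, 0.708, -0.001, -0.002]
wrist_force: [-1.6, 0.5, 0.1]
opening: 61.7
gripper_force: 0.0
```

move_arm(steps=[0, 0, 0, 0, -1.2, 8.7, 0.3, 0, 0, 0, 0, 0, 0, 0.3, 0, 0, 0, 0, 0, 0, 0.7, 0, 0, 0, 0, 0, 0, 0.7, 0, 0, 0, 0, 0, 0, 0.7])

```text
time: 10.45
position: [477.5, -285.4, 8.3]
eef_rot: [0.707, 0.707, 0.0, 0.001]
wrist_force: [0.7, 0.4, -1.1]
opening: 43.8
gripper_force: 0.0
```

move_arm(steps=[0, 0, 0, 0, 0, 0, 0.7, 0, 0, 0, 0, 0, 0, 0.7, 0, 0, 0, 0, 0, -20, 0.7, 0, 0, 0, 0, 0, -35, 0.7, 0, 0, 0, 0, 0, -35, 0.7])

```text
time: 10.87
position: [475.6, -284.6, 97.5]
eef_rot: [0.707, 0.707, -0.001, -0.001]
wrist_force: [1.3, -0.4, 0.3]
opening: 35.5
gripper_force: 20.0
```

```bash
python3 - <<'E'
from look import *
s,T,o=wrist();print(o["position"],o["eef_rot"],o["opening"],o["gripper_force"])
C=cloud(s,s["tool_from_camera"]);px=s["pixels"].astype(int)
m=(px.min(-1)>130)&(abs(C[...,2])<25)&(np.hypot(C[...,0],C[...,1])<30)
p=C[m];print(len(p),np.percentile(p,[1,5,50,95,99],axis=0).round(1))
im=s["pixels"][190:390,180:380,::-1];cv2.imwrite("pics/w4.png",cv2.resize(im,(600,600)))
E
```

```text
[ 475.62595422 -284.61729773   97.51370228] [ 7.06933919e-01  7.07278372e-01 -5.13558907e-04 -1.21464329e-03] 35.456681680415954 19.9997337826062
2325 [[-16.1 -16.3  -3.3]
 [-14.4 -14.3  -2.9]
 [  4.8   1.6  -1.9]
 [ 18.1  15.9  -0.8]
 [ 19.4  17.2  -0.3]]
```

View pics/w4.png

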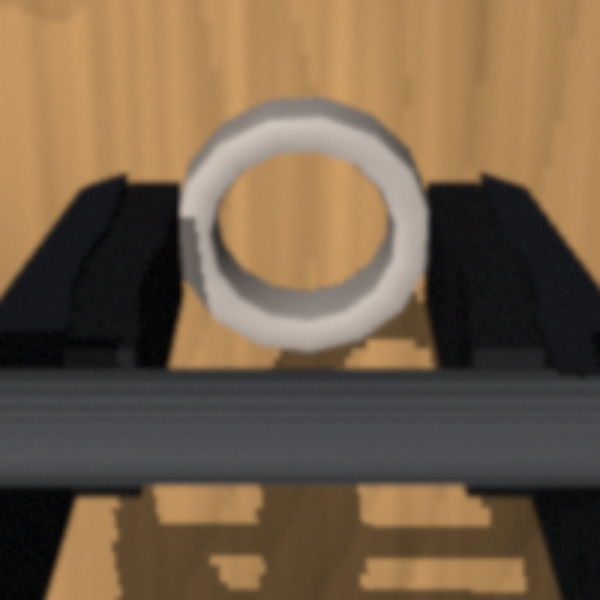

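The bezel is held only by the fingertips: its top is 2 mm above the TCP. I'll put it down and regrip deeper.

move_arm(steps=[0, 0, 0, 0, 0, 35, 0.7, 0, 0, 0, 0, 0, 30, 0.7, 0, 0, 0, 0, 0, 16, 0.7, 0, 0, 0, 0, 0, 7, 0.7, 0, 0, 0, 0, 0, 0, 0.7])

```text
time: 11.33
position: [475.8, -284.7, 8.1]
eef_rot: [0.707, 0.707, -0.0, -0.001]
wrist_force: [-0.3, 0.5, 0.6]
opening: 35.8
gripper_force: 20.0
```

move_arm(steps=[0, 0, 0, 0, 0, 0, 0.3, 0, 0, 0, 0, 0, 0, 0.3, 0, 0, 0, 0, 0, 0, 0.3, 0, 0, 0, 0, 0, 0, 0.3, 0, 0, 0, 0, 0, 0, 0.3])

```text
time: 11.75
position: [477.0, -285.2, 9.6]
eef_rot: [0.707, 0.707, 0.0, 0.0]
wrist_force: [0.3, 1.3, 0.0]
opening: 61.8
gripper_force: 0.0
```

move_arm(steps=[0, 0, 0, 0, -0.8, 3, 0.3, 0, 0, 0, 0, 0, 3, 0.3, 0, 0, 0, 0, 0, 0, 0.3, 0, 0, 0, 0, 0, 0, 0.3, 0, 0, 0, 0, 0, 0, 0.3])

```text
time: 12.17
position: [475.8, -285.1, 3.0]
eef_rot: [0.707, 0.707, -0.0, -0.0]
wrist_force: [0.5, 0.2, -0.7]
opening: 62.0
gripper_force: 0.0
```

move_arm(steps=[0, 0, 0, 0, 0, 0, 0.7, 0, 0, 0, 0, 0, 0, 0.7, 0, 0, 0, 0, 0, 0, 0.7, 0, 0, 0, 0, 0, 0, 0.7, 0, 0, 0, 0, 0, 0, 0.7])

```text
time: 12.58
position: [475.9, -285.1, 3.2]
eef_rot: [0.707, 0.707, 0.0, 0.0]
wrist_force: [-0.1, 0.2, 0.2]
opening: 36.1
gripper_force: 20.0
```

move_arm(steps=[0, 0, 0, 0, 0, -20, 0.7, 0, 0, 0, 0, 0, -36, 0.7, 0, 0, 0, 0, 0, -36, 0.7, 0, 0, 0, 0, 0, -36, 0.7, 0, 0, 0, 0, 0, 0, 0.7])

```text
time: 13.0
position: [479.0, -287.5, 137.2]
eef_rot: [0.707, 0.707, 0.002, 0.005]
wrist_force: [0.5, -1.3, -0.3]
opening: 36.3
gripper_force: 20.0
```

```bash
cat > held.py <<'E'
from look import *
s,T,o=wrist();print(o["position"],o["eef_rot"],o["opening"],o["gripper_force"])
C=cloud(s,s["tool_from_camera"]);px=s["pixels"].astype(int)
m=(px.min(-1)>130)&(abs(C[...,2])<25)&(np.hypot(C[...,0],C[...,1])<30)
p=C[m];print(len(p),np.percentile(p,[1,5,50,95,99],axis=0).round(1))
E
python3 held.py
```

```text
[ 478.97934593 -287.5114949   137.18749201] [0.70710251 0.70709384 0.00165806 0.00464628] 36.264900853950174 19.99993643257767
2528 [[-16.2 -16.2  -8. ]
 [-14.5 -14.5  -7.6]
 [  4.3   1.3  -6.6]
 [ 18.   16.   -5.5]
 [ 19.2  17.5  -5. ]]
```

move_arm(steps=[0, 0, 0, 38, 7.2, 0, 0.7, 0, 0, 0, 38, 7.2, 0, 0.7, 0, 0, 0, 38, 7.2, 0, 0.7, 0, 0, 0, 38, 7.2, 0, 0.7, 0, 0, 0, 38, 7.2, 0, 0.7])

```text
time: 13.47
position: [510.9, -93.1, 130.0]
eef_rot: [0.707, 0.707, -0.001, -0.001]
wrist_force: [0.7, 0.8, -0.9]
opening: 36.1
gripper_force: 20.0
```

move_arm(steps=[0, 0, 0, 38, 7.2, 0, 0.7, 0, 0, 0, 38, 7.2, 0, 0.7, 0, 0, 0, 38, 7.2, 0, 0.7, 0, 0, 0, 38, 7.2, 0, 0.7, 0, 0, 0, 38, 7.2, 0, 0.7])

```text
time: 13.88
position: [546.6, 97.0, 129.9]
eef_rot: [0.707, 0.707, -0.001, -0.001]
wrist_force: [0.4, -0.2, 1.1]
opening: 36.1
gripper_force: 20.0
```

move_arm(steps=[0, 0, 0, 38, 7.2, 0, 0.7, 0, 0, 0, 38, 7.2, 0, 0.7, 0, 0, 0, 30, 5, 0, 0.7, 0, 0, 0, 10, 2, 0, 0.7, 0, 0, 0, 0, 0, 0, 0.7])

```text
time: 14.3
position: [567.9, 214.7, 129.5]
eef_rot: [0.705, 0.709, -0.0, -0.001]
wrist_force: [-0.1, -0.5, -0.4]
opening: 35.8
gripper_force: 20.0
```

move_arm(steps=[0, 0, 0, 0, 0, 0, 0.7, 0, 0, 0, 0, 0, 0, 0.7, 0, 0, 0, 0, 0, 0, 0.7, 0, 0, 0, 0, 0, 0, 0.7, 0, 0, 0, 0, 0, 0, 0.7])

```text
time: 14.72
position: [568.9, 209.7, 131.3]
eef_rot: [0.707, 0.707, -0.0, 0.0]
wrist_force: [-0.7, 0.4, -0.9]
opening: 35.8
gripper_force: 20.0
```

move_arm(steps=[0, 0, 0, 4.5, 0.5, 0, 0.7, 0, 0, 0, 0, 0, 10, 0.7, 0, 0, 0, 0, 0, 10, 0.7, 0, 0, 0, 0, 0, 10, 0.7, 0, 0, 0, 0, 0, 8, 0.7])

```text
time: 15.13
position: [568.5, 215.3, 91.2]
eef_rot: [0.707, 0.707, -0.001, -0.0]
wrist_force: [-0.8, 0.1, 0.6]
opening: 36.1
gripper_force: 20.0
```

move_arm(steps=[0, 0, 0, 0, 0, 0, 0.7, 0, 0, 0, 0, 0, 0, 0.7, 0, 0, 0, 0, 0, 0, 0.7, 0, 0, 0, 0, 0, 0, 0.7, 0, 0, 0, 0, 0, 0, 0.7])

```text
time: 15.55
position: [569.7, 215.6, 93.6]
eef_rot: [0.707, 0.707, 0.0, 0.0]
wrist_force: [-0.8, 0.7, 0.3]
opening: 36.3
gripper_force: 20.0
```

move_arm(steps=[0, 0, 0, -1.2, -0.2, 6, 0.7, 0, 0, 0, 0, 0, 6, 0.7, 0, 0, 0, 0, 0, 4, 0.7, 0, 0, 0, 0, 0, 4, 0.7, 0, 0, 0, 0, 0, 4, 0.7])

```text
time: 15.97
position: [569.0, 214.3, 68.5]
eef_rot: [0.707, 0.707, -0.0, -0.0]
wrist_force: [-0.5, 0.1, -0.3]
opening: 36.2
gripper_force: 20.0
```

move_arm(steps=[0, 0, 0, 0, 0, 3, 0.7, 0, 0, 0, 0, 0, 3, 0.7, 0, 0, 0, 0, 0, 0, 0.7, 0, 0, 0, 0, 0, 0, 0.7, 0, 0, 0, 0, 0, 0, 0.7])

```text
time: 16.38
position: [569.3, 214.3, 63.3]
eef_rot: [0.707, 0.707, 0.0, 0.0]
wrist_force: [-0.1, 0.1, 0.1]
opening: 36.2
gripper_force: 20.0
```

move_arm(steps=[0, 0, 0, 0, 0, 0, 0.4, 0, 0, 0, 0, 0, 0, 0.35, 0, 0, 0, 0, 0, 0, 0.35, 0, 0, 0, 0, 0, -15, 0.35, 0, 0, 0, 0, 0, -30, 0.35])

```text
time: 16.8
position: [566.6, 213.6, 105.8]
eef_rot: [0.707, 0.707, -0.003, -0.001]
wrist_force: [-0.4, 0.9, 0.0]
opening: 57.5
gripper_force: 0.0
```

move_arm(steps=[0, 0, 0, 0, 0, -30, 0.35, 0, 0, 0, -25, 0, -30, 0.35, 0, 0, 0, -25, 0, 0, 0.35, 0, 0, 0, 0, 0, 0, 0.35, 0, 0, 0, 0, 0, 0, 0.35])

```text
time: 17.22
position: [569.5, 162.7, 168.8]
eef_rot: [0.708, 0.706, 0.0, 0.0]
wrist_force: [0.3, 0.7, -0.6]
opening: 57.7
gripper_force: 0.0
```

```bash
python3 - <<'E'
from look import *
s,T,o=wrist();print(o["position"],o["eef_rot"],o["opening"],o["wrist_force"])
C=cloud(s,T)
fit(C,55,62,569.8,214.5,32);fit(C,65,73,569.8,214.5,24);fit(C,80,100,569.8,214.5,14)
E
```

```text
[569.45283722 162.71818569 168.77569332] [7.07893215e-01 7.06319352e-01 3.36769570e-04 2.36281600e-04] 57.71623104194583 [ 0.25546081  0.74198076 -0.64990273]
1650 mean [571.9 215.6  58.8] rect [570.5 214.8] [49.  49.3] 70.7 circ [570.5 214.7] 25.0 z [57.4 58.8 60.1]
1738 mean [569.9 215.7  68.9] rect [569.2 215.4] [36.7 36.8] 90.0 circ [569.3 215.4] 18.9 z [67.2 68.8 70.8]
433 mean [568.5 215.5  92.4] rect [568.  215.5] [15.7 11.4] 62.9 circ [569.7 214.5] 8.0 z [90.4 92.6 94.1]
```

move_arm(steps=[0, 0, 0, -34, 3.8, 0, 0.35, 0, 0, 0, -34, 3.8, 0, 0.3, 0, 0, 0, -34, 3.8, 0, 0.3, 0, 0, 0, -34, 3.8, 0, 0.3, 0, 0, 0, -34, 3.8, 0, 0.3])

```text
time: 17.68
position: [588.2, -5.5, 167.3]
eef_rot: [0.706, 0.708, -0.0, -0.001]
wrist_force: [0.2, -0.3, -0.4]
opening: 61.9
gripper_force: 0.0
```

move_arm(steps=[0, 0, 0, -34, 3.8, 0, 0.3, 0, 0, 0, -34, 3.8, 0, 0.3, 0, 0, 0, -34, 3.8, 0, 0.3, 0, 0, 0, -34, 3.8, 0, 0.3, 0, 0, 0, -30, 3.8, 0, 0.3])

```text
time: 18.1
position: [607.6, -172.4, 167.2]
eef_rot: [0.706, 0.708, -0.0, -0.001]
wrist_force: [1.5, -0.3, -1.2]
opening: 61.9
gripper_force: 0.0
```

move_arm(steps=[0, 0, 0, 0, 0, 25, 0.3, 0, 0, 0, 0, 0, 0, 0.3, 0, 0, 0, 0, 0, 0, 0.3, 0, 0, 0, 0, 0, 0, 0.3, 0, 0, 0, 0, 0, 0, 0.3])

```text
time: 18.52
position: [608.3, -170.0, 143.7]
eef_rot: [0.706, 0.708, 0.0, 0.0]
wrist_force: [0.3, -0.3, 0.0]
opening: 61.3
gripper_force: 0.0
```

```bash
python3 - <<'E'
from look import *
s,T,o=wrist();print(o["position"],o["eef_rot"],o["opening"],o["joint_positions"].round(2))
pickle.dump((s,T,o),open("w5.pkl","wb"))
C=cloud(s,T);fit(C,14,24,607,-178,32);fit(C,36,48,607,-178,34)
cv2.imwrite("pics/w5.png",s["pixels"][:,:,::-1])
E
```

```text
[ 608.29483803 -169.98609493  143.69760307] [7.05987137e-01 7.08224479e-01 4.91397146e-04 9.19050304e-05] 61.30524606135491 [-0.17  0.67  0.54  1.69 -0.42  0.9   0.54]
1135 mean [ 607.5 -172.7   19.9] rect [ 608.5 -178.7] [43.1 43. ] 53.9 circ [ 611.4 -177.6] 24.3 z [18.1 19.9 21.6]
1290 mean [ 610.7 -177.8   41.6] rect [ 612.5 -177.9] [47.9 14.7] 16.1 circ [ 612.2 -178.3] 24.3 z [38.4 41.9 43. ]
```

View pics/w5.png

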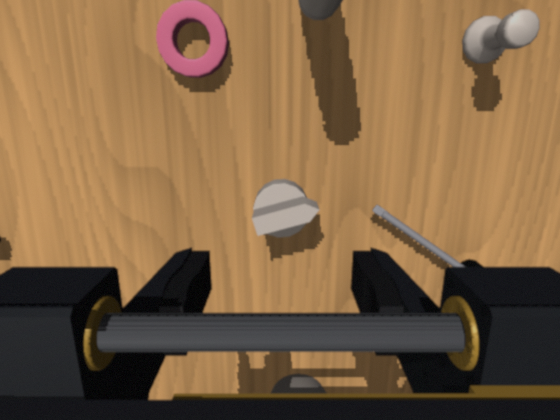

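The knob's pointed end is at (320,210) and its square end at (255,218). So the knob's x is at about +16° in the world frame, its centre is at (608.6,-179), and the shaft flat is at about -26°.

move_arm(steps=[0, 0, 0, -9, 0.3, 0, 0.3, 0, 0, 7, 0, 0, 0, 0.3, 0, 0, 7, 0, 0, 0, 0.3, 0, 0, 7, 0, 0, 0, 0.3, 0, 0, 7, 0, 0, 0, 0.3])

```text
time: 18.98
position: [608.1, -181.1, 143.8]
eef_rot: [0.858, 0.513, 0.0, 0.0]
wrist_force: [-0.0, 0.4, 0.1]
opening: 61.5
gripper_force: 0.0
```

move_arm(steps=[0, 0, 7, 0, 0, 10, 0.3, 0, 0, 7, 0, 0, 10, 0.3, 0, 0, 7, 0, 0, 10, 0.3, 0, 0, 7, 0, 0, 10, 0.3, 0, 0, 7, 0, 0, 0, 0.3])

```text
time: 19.4
position: [607.1, -180.3, 101.9]
eef_rot: [0.973, 0.231, -0.001, -0.001]
wrist_force: [-0.6, 1.0, 0.5]
opening: 61.9
gripper_force: 0.0
```

move_arm(steps=[0, 0, 7, 0, 0, 0, 0.3, 0, 0, 4.1, 0, 0, 0, 0.3, 0, 0, 0, 0, 0, 0, 0.3, 0, 0, 0, 0, 0, 0, 0.3, 0, 0, 0, 0, 0, 0, 0.3])

```text
time: 19.82
position: [608.0, -180.8, 103.5]
eef_rot: [0.99, 0.14, 0.0, 0.0]
wrist_force: [-0.1, 0.1, -1.2]
opening: 61.8
gripper_force: 0.0
```

```bash
python3 - <<'E'
from look import *
s,T,o=wrist();print(o["position"],o["eef_rot"],o["opening"],o["joint_positions"].round(2))
Rm=T[:3,:3];t=R.from_quat(o["eef_rot"]).as_matrix();print("yaw y",np.degrees(np.arctan2(t[1,1],t[0,1])))
C=cloud(s,T);fit(C,14,24,608,-178,32);fit(C,36,48,608,-178,34)
print("shift tool",t.T@(np.array([608.6,-179,22])-o["position"]))
E
```

```text
[ 607.96818613 -180.7931064   103.47148731] [9.90162560e-01 1.39921515e-01 2.66112566e-04 5.36639641e-05] 61.800093918472804 [-0.31  0.84  0.81  1.71 -0.74  0.93 -0.49]
yaw y -73.91339271695666
1885 mean [ 610.6 -178.9   19.9] rect [ 609.2 -179.3] [43.6 43.1] 54.7 circ [ 612.4 -179.3] 24.5 z [18.7 20.  21.1]
1671 mean [ 612.  -178.3   41.9] rect [ 612.7 -178.2] [47.6 14. ] 15.7 circ [ 612.7 -179.1] 24.2 z [40.8 42.  43. ]
shift tool [ 1.06221539 -1.56255137 81.47176072]
```

move_arm(steps=[0, 0, 0, 1.3, -1.4, 20, 0.3, 0, 0, 0, 0, 0, 25, 0.3, 0, 0, 0, 0, 0, 22, 0.3, 0, 0, 0, 0, 0, 10, 0.3, 0, 0, 0, 0, 0, 0, 0.3])

```text
time: 20.28
position: [607.2, -178.4, 24.1]
eef_rot: [0.99, 0.139, -0.002, -0.001]
wrist_force: [-0.2, 0.4, 0.4]
opening: 61.4
gripper_force: 0.0
```

move_arm(steps=[0, 0, 0, 0, 0, 0, 0.3, 0, 0, 0, 0, 0, 0, 0.3, 0, 0, 0, 0, 0, 0, 0.3, 0, 0, 0, 0, 0, 0, 0.3, 0, 0, 0, 0, 0, 0, 0.3])

```text
time: 20.7
position: [609.1, -179.1, 27.0]
eef_rot: [0.99, 0.139, 0.001, 0.0]
wrist_force: [-0.1, 0.4, 0.6]
opening: 61.8
gripper_force: 0.0
```

Lower 4 mm more, then grip.

move_arm(steps=[0, 0, 0, 0, 0, 4, 0.3, 0, 0, 0, 0, 0, 0, 0.4, 0, 0, 0, 0, 0, 0, 0.6, 0, 0, 0, 0, 0, 0, 0.9, 0, 0, 0, 0, 0, 0, 0.95], squeeze=40)

```text
time: 21.12
position: [608.6, -179.0, 22.1]
eef_rot: [0.99, 0.139, -0.0, 0.0]
wrist_force: [0.6, -0.7, 0.1]
opening: 37.2
gripper_force: 0.0
```

move_arm(steps=[0, 0, 0, 0, 0, 0, 0.95, 0, 0, 0, 0, 0, 0, 0.95, 0, 0, 0, 0, 0, 0, 0.95, 0, 0, 0, 0, 0, 0, 0.95, 0, 0, 0, 0, 0, 0, 0.95])

```text
time: 21.53
position: [608.7, -179.0, 22.2]
eef_rot: [0.99, 0.139, 0.0, 0.0]
wrist_force: [0.5, -0.4, 0.3]
opening: 13.6
gripper_force: 40.0
```

move_arm(steps=[0, 0, 0, 0, 0, -10, 0.95, 0, 0, 0, 0, 0, -30, 0.95, 0, 0, 7, 0, 0, -30, 0.95, 0, 0, 7, 0, 0, -30, 0.95, 0, 0, 7, 0, 0, -30, 0.95])

```text
time: 21.95
position: [608.4, -179.0, 154.3]
eef_rot: [0.999, -0.047, 0.0, -0.0]
wrist_force: [0.8, -0.5, -1.7]
opening: 13.3
gripper_force: 40.0
```

move_arm(steps=[0, 0, 7, 0, 0, 0, 0.95, 0, 0, 7, 0, 0, 0, 0.95, 0, 0, 7, 0, 0, 0, 0.95, 0, 0, 0, 0, 0, 0, 0.95, 0, 0, 0, 0, 0, 0, 0.95])

```text
time: 22.37
position: [608.6, -178.9, 152.5]
eef_rot: [0.975, -0.224, -0.0, 0.0]
wrist_force: [0.2, 0.5, 0.4]
opening: 13.4
gripper_force: 40.0
```

```bash
cat > tgt.py <<'E'
from h import *
import sys
o=arm.get_obs();t=R.from_quat(o["eef_rot"]).as_matrix()
print(o["position"].round(1),"yaw y",np.degrees(np.arctan2(t[1,1],t[0,1])).round(2),"tilt",t[:2,2].round(4),o["joint_positions"].round(2),o["gripper_force"])
print("shift tool",(t.T@(np.array([569.7,214.5,o["position"][2]])-o["position"])).round(1))
E
python3 tgt.py
```

```text
[ 608.6 -178.9  152.5] yaw y -115.85 tilt [-0.0001 -0.0004] [-0.43  0.87  1.03  1.69 -0.83  1.09 -1.15] 40.000225799158216
shift tool [-2.065e+02 -3.371e+02 -2.000e-01]
```

move_arm(steps=[0, 0, 0, -10, -17, 0, 0.95, 0, 0, 0, -17.2, -28, 0, 0.95, 0, 0, 0, -17.2, -28, 0, 0.95, 0, 0, 0, -17.2, -28, 0, 0.95, 0, 0, 0, -17.2, -28, 0, 0.95])

```text
time: 22.78
position: [594.1, -27.1, 152.4]
eef_rot: [0.975, -0.224, -0.0, -0.0]
wrist_force: [0.7, -0.7, 0.1]
opening: 14.5
gripper_force: 40.0
```

move_arm(steps=[0, 0, 0, -17.2, -28, 0, 0.95, 0, 0, 0, -17.2, -28, 0, 0.95, 0, 0, 0, -17.2, -28, 0, 0.95, 0, 0, 0, -17.2, -28, 0, 0.95, 0, 0, 0, -17.2, -28, 0, 0.95])

```text
time: 23.2
position: [578.3, 136.7, 152.5]
eef_rot: [0.975, -0.224, -0.0, -0.0]
wrist_force: [0.6, 0.1, -0.3]
opening: 13.9
gripper_force: 40.0
```

move_arm(steps=[0, 0, 0, -17.2, -28, 0, 0.95, 0, 0, 0, -10, -17, 0, 0.95, 0, 0, 0, -4, -6, 0, 0.95, 0, 0, 0, 0, 0, 0, 0.95, 0, 0, 0, 0, 0, 0, 0.95])

```text
time: 23.62
position: [573.2, 193.1, 152.4]
eef_rot: [0.974, -0.225, 0.0, 0.0]
wrist_force: [-1.0, -0.8, 0.2]
opening: 13.8
gripper_force: 40.0
```

move_arm(steps=[0, 0, 0, 0, 0, 0, 0.95, 0, 0, 0, 0, 0, 0, 0.95, 0, 0, 0, 0, 0, 0, 0.95, 0, 0, 0, 0, 0, 0, 0.95, 0, 0, 0, 0, 0, 0, 0.95])

```text
time: 24.03
position: [573.2, 194.0, 152.2]
eef_rot: [0.974, -0.226, 0.0, 0.0]
wrist_force: [0.5, -0.4, -1.0]
opening: 13.9
gripper_force: 40.0
```

```bash
python3 tgt.py;python3 - <<'E'
from look import *
s,T,o=wrist()
C=cloud(s,T)
z=o["position"][2]-22.2;fit(C,z+38,z+45,*o["position"][:2],38)
C=cloud(s,s["tool_from_camera"]);m=(abs(C[...,2]-2.2)<3)&(s["pixels"].min(-1)>120)&(np.hypot(C[...,0],C[...,1])<40);p=C[m];print(len(p),p.min(0),p.max(0))
cv2.imwrite("pics/w6.png",s["pixels"][:,:,::-1])
E
```

```text
[573.2 194.  152.2] yaw y -116.1 tilt [ 0.     -0.0001] [-1.1   0.86  1.09  1.77 -0.87  1.08 -1.72] 39.999917317181826
shift tool [-12.2 -16.9  -0. ]
3789 mean [581.1 190.3 171.9] rect [580.1 189. ] [33.  34.4] 12.7 circ [583.  189.4] 21.7 z [169.8 172.  173.7]
899 [  7.99666054 -20.3123833    0.17692436] [28.28384874 19.83858416  4.91422697]
```

View pics/w6.png

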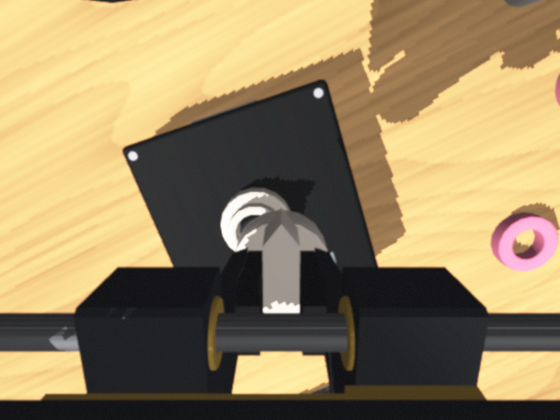

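move_arm(steps=[0, 0, 0, -6.2, -8.5, 0, 0.95, 0, 0, 0, -6, -8, 0, 0.95, 0, 0, -0.3, 0, 0, 12, 0.95, 0, 0, 0, 0, 0, 12, 0.95, 0, 0, 0, 0, 0, 8, 0.95])

```text
time: 24.5
position: [568.4, 215.0, 118.0]
eef_rot: [0.975, -0.222, -0.001, 0.001]
wrist_force: [0.1, -0.4, -0.9]
opening: 13.8
gripper_force: 40.0
```

move_arm(steps=[0, 0, 0, 0, 0, 0, 0.95, 0, 0, 0, 0, 0, 0, 0.95, 0, 0, 0, 0, 0, 0, 0.95, 0, 0, 0, 0, 0, 0, 0.95, 0, 0, 0, 0, 0, 0, 0.95])

```text
time: 24.92
position: [569.7, 214.6, 120.6]
eef_rot: [0.975, -0.223, 0.0, -0.0]
wrist_force: [0.3, -0.7, -0.6]
opening: 13.6
gripper_force: 40.0
```

```bash
python3 tgt.py
```

```text
[569.7 214.6 120.6] yaw y -115.78 tilt [0.0007 0.0002] [-1.11  0.9   1.05  1.78 -0.91  1.04 -1.72] 39.999977219849825
shift tool [ 0.   0.1 -0. ]
```

move_arm(steps=[0, 0, 0, 0, 0.3, 3, 0.95, 0, 0, 0, 0, 0, 2, 0.95, 0, 0, 0, 0, 0, 2, 0.95, 0, 0, 0, 0, 0, 2, 0.95, 0, 0, 0, 0, 0, 0, 0.95])

```text
time: 25.33
position: [569.0, 214.5, 110.6]
eef_rot: [0.975, -0.223, -0.0, 0.0]
wrist_force: [-0.3, 0.1, -0.1]
opening: 13.4
gripper_force: 40.0
```

move_arm(steps=[0, 0, 0, 0, 0, 3, 0.95, 0, 0, 0, 0, 0, 3, 0.95, 0, 0, 0, 0, 0, 2, 0.95, 0, 0, 0, 0, 0, 2, 0.95, 0, 0, 0, 0, 0, 0, 0.95])

```text
time: 25.75
position: [569.0, 214.5, 100.6]
eef_rot: [0.975, -0.223, -0.0, 0.0]
wrist_force: [-0.9, -0.2, -0.3]
opening: 13.3
gripper_force: 40.0
```

move_arm(steps=[0, 0, 0, 0, 0, 1, 0.95, 0, 0, 0, 0, 0, 1, 0.95, 0, 0, 0, 0, 0, 1, 0.95, 0, 0, 0, 0, 0, 0, 0.95, 0, 0, 0, 0, 0, 0, 0.95])

```text
time: 26.17
position: [569.4, 214.5, 98.4]
eef_rot: [0.975, -0.223, 0.0, -0.0]
wrist_force: [-0.9, -0.1, 4.3]
opening: 13.9
gripper_force: 40.0
```

move_arm(steps=[0, 0, 0, 0, 0, 1, 0.95, 0, 0, 0, 0, 0, 1, 0.95, 0, 0, 0, 0, 0, 1, 0.95, 0, 0, 0, 0, 0, 0, 0.95, 0, 0, 0, 0, 0, 0, 0.95], squeeze=55)

```text
time: 26.58
position: [569.5, 214.5, 95.6]
eef_rot: [0.975, -0.223, 0.0, -0.0]
wrist_force: [-1.8, -0.5, 6.3]
opening: 13.5
gripper_force: 55.0
```

move_arm(steps=[0, 0, 0, 0, 0, 0.7, 0.95, 0, 0, 0, 0, 0, 0.7, 0.95, 0, 0, 0, 0, 0, 0.6, 0.95, 0, 0, 0, 0, 0, 0, 0.95, 0, 0, 0, 0, 0, 0, 0.95])

```text
time: 27.0
position: [569.6, 214.5, 94.0]
eef_rot: [0.975, -0.223, 0.0, -0.0]
wrist_force: [-2.4, 0.2, 9.8]
opening: 13.5
gripper_force: 55.0
```

move_arm(steps=[0, 0, 0, 0, 0, 0.5, 0.95, 0, 0, 0, 0, 0, 0.5, 0.95, 0, 0, 0, 0, 0, 0, 0.95, 0, 0, 0, 0, 0, 0, 0.95, 0, 0, 0, 0, 0, 0, 0.95])

```text
time: 27.42
position: [569.8, 214.5, 93.8]
eef_rot: [0.975, -0.223, 0.0, -0.001]
wrist_force: [-5.6, -0.1, 16.7]
opening: 13.2
gripper_force: 55.0
```

move_arm(steps=[0, 0, 0, -0.3, 0.1, 0.2, 0.95, 0, 0, 0, 0, 0, 0, 0.95, 0, 0, 0, 0, 0, 0, 0.95, 0, 0, 0, 0, 0, 0, 0.95, 0, 0, 0, 0, 0, 0, 0.95])

```text
time: 27.83
position: [569.7, 214.5, 93.8]
eef_rot: [0.975, -0.223, 0.001, -0.001]
wrist_force: [-5.3, -1.1, 17.3]
opening: 13.6
gripper_force: 55.0
```

```bash
python3 tgt.py;python3 - <<'E'
from look import *
s=snapshot("scene");cv2.imwrite("pics/s7.png",cv2.resize(s["pixels"][130:270,330:500,::-1],(680,560)))
s,T,o=wrist();C=cloud(s,s["tool_from_camera"]);px=s["pixels"]
print(o["wrist_force"],o["time"])
m=(px.min(-1)>120)&(abs(C[...,0])<40)&(abs(C[...,1])<30)&(C[...,2]<60)
h,e=np.histogram(C[m][:,2],np.arange(-25,50,2));print([(int(a),int(b)) for a,b in zip(e,h) if b>20])
E
```

```text
[569.7 214.5  93.8] yaw y -115.77 tilt [0.0014 0.0012] [-1.09  0.93  1.02  1.79 -0.95  1.   -1.7 ] 55.005305875092745
shift tool [-0. -0.  0.]
[-4.85409277 -0.5139372  17.91008046] 27.8833
[(-23, 58), (-21, 2572), (-19, 178), (-1, 23), (1, 772), (3, 104), (17, 27), (33, 729), (35, 693)]
```

View pics/s7.png

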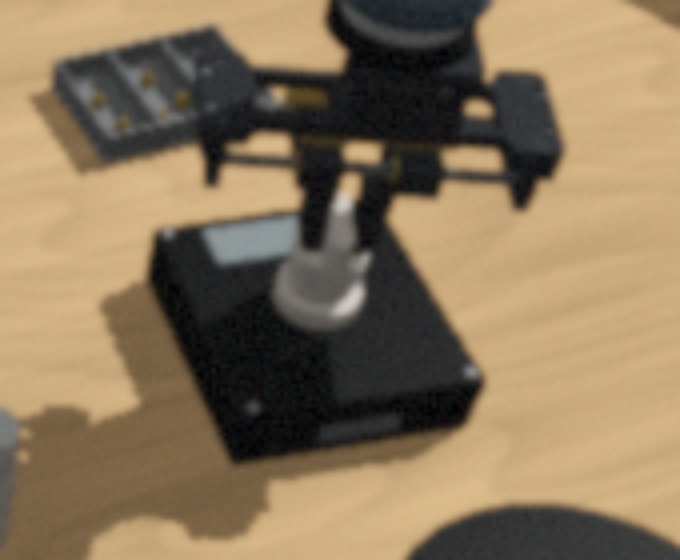

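The knob sits at (320,290) over the rings and is pressed in. It has not slipped: the skirt is 2 mm below the TCP, as it was when gripped. The spacer top is still at 59 mm.

```bash
python3 -c "
from rig import arm
print(arm.job_done())"
```

```text
the job is handed in; nothing more can be done
None
```

I handed the job in at about 28 s: the spacer and bezel are home, the knob is on the shaft with its flat matched, and the gripper is holding the dial pressed in at about 17 N; the vase and glue stick were not touched.

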